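Set the misting timer's thumbwheels

ROBOT

A 6-joint arm with a two-finger parallel gripper is mounted at the origin on the work surface. World frame = base frame: x ahead of the robot, y to its left, z up, the work surface at z = 0. Lengths are in m, angles in rad, forces in N, time in s.
With the tool pointing down it reaches from about 0.375 to 0.75 m from the base axis. Payload 9 kg.
Tool frame: the origin (TCP) lies on the front face of the gripper's body, between the roots of the fingers; the fingertips stand 73 mm ahead of it and the grasp point (between the pads) lies 54 mm ahead of it (grip_point_offset is the distance from the TCP to the grasp point, in m); y points along the fingers, z is the direction in which the jaws open and shut, and the axes are right-handed (so a half turn about y gives the same grasp; the last joint's range is limited). The gripper opens to 85 mm and grips with 20 to 120 N. Pads are 22 mm wide; open, the fingers measure 114 mm over their backs; the gripper's body (76 mm by 85 mm) begins 54 mm behind the grasp point. The pads swing forward as they close: fully open they stand 13 mm farther back than shut.
Start: joints at [0.925, 0.104, 0.097, 1.564, 0, 1.353], TCP at [0.249, 0.546, 0.304] pointing down, gripper open.
Joint ranges: [-2.99, 2.99], [-0.84, 1.86], [-1.1, 1.16], [-1.84, 2.11], [-1.51, 1.56], [-3.14, 3.14]. Speed limits (rad/s): [2.22, 2.22, 2.57, 3.14, 3.14, 3.14].

INTERFACE

Orientations are given as a unit quaternion [x, y, z, w].
In Python, from cell import move_ptp, move_l, move_joints, gripper_to, wait, inverse_kinematics, read_camera, camera_model, PlanningError, sign_off, get_time, get_joints, get_joint_vel, get_tau, get_position, get_orientation, get_contact_force, get_torque, get_finger_gap, grip_point_offset gives the robot as it stands. The module is installed in compiled form; this text tells all that it offers. Calls block until the motion is done:
- move_ptp(position, orientation): joint-space move of the TCP to a pose.
- move_l(position, orientation=None, rate=0.15, threshold=None): straight line of the TCP; orientation=None keeps the orientation; rate is the mean speed in m/s. With threshold (N) it stops when the force on the tool has changed by that much, and returns True; else False.
- move_joints(angles): joint-space move.
- gripper_to(opening, effort=None): finger opening in m; effort is the grip in N (None keeps the last); returns when the fingers have stopped.
- wait(seconds).
- inverse_kinematics(position, orientation): joint angles nearest the present ones, or None.
- read_camera(name): name is "side" or "top"; returns (picture, depth): 384x512x3 uint8, red, green, blue; 384x512 float32, m along the optical axis (not along the pixel's ray), 0 where there is no reading.
- camera_model(name): a dict with "fovy" (degrees; the focal length in pixels is half the picture's height over the tangent of half this angle, whatever the lens; pixels are square), "cx", "cy" (the principal point, pixels), "position" and "rotation" of the camera in the world. Camera axes: x right, y down, z forward; pixel columns grow to the right and rows downward; lengths in m; the calibration is good to about 2 mm. A picture is of the moment at which its call begins. camera_model takes no time and is no camera call.
A pose or a line that the arm cannot do raises PlanningError and nothing moves.
- sign_off(): hands the job in, once; it reports no verdict.
Readings, each from a call of its own:
- get_time(): time.
- get_joints(): joint angles.
- get_joint_vel(): joint speeds.
- get_tau(): joint torques, N m.
- get_position(): TCP position.
- get_orientation(): TCP orientation.
- get_contact_force(): force on the tool from outside, world axes, zero at the start.
- get_torque(): the same for the moment, N m.
- get_finger_gap(): finger opening in m.
Only numpy, scipy, OpenCV 4.12 (cv2) and the standard library are available. Lean on these libraries where they do the work, as an engineer would, in place of code of your own. Each camera call takes 0.05 s, during which the arm holds its last target.

TASK

Set the crate-misting timer: roll its three thumbwheels so that, from left to right as seen from the robot, 3, 2 and 5 pips stand squarely on top, then press the load key fully down and let it go. Press the wheels only as firmly as a thumb would, since they crack, and leave the things standing around undisturbed.

Things in the scene. Friction and masses are not known exactly. Their poses are not given: they have to be found in the camera images.
- timer: Misting timer: fixed grey box 190 (x) x 280 (y) x 85 mm high. Origin at the centre of its underside; at yaw 0 its x points away from the robot, its y to the robot's left. Out of its flat top stand three black thumbwheels, in a row along its y, and at its right end (-y) the round load key. Each wheel: smooth plastic cylinder, radius 30 mm, 20 mm wide, axle along the timer's y, 10 to 22 mm showing.
- crest_left (a point): Nominal highest point of the left wheel, a point of the box: 101 mm above the table, at x = 0, y = 78 mm of the timer. The real rim is up to 6 mm higher or lower, differently for each wheel, and no reading shows it. Pressed down, the wheel springs: 3 N to start, then 3.5 N per mm, hard stop after 5.5 mm. 8 to 12 N is a good press for rolling it; over 20 N cracks it.
- wheel_left (a joint): Turn of the left wheel, rad: k white pips (0 to 7, on eight equal faces of its rim) are on top, between two black ticks, at k x 0.7854. Grows as the top of the rim rolls along the timer's +x, 1 rad per 30 mm of rim. Stops at -0.3 and 5.8. No clicks: stiff (3 N along the rim), stays where left. Nothing to hook: press down on the rim and drag it, as a thumb does; it can slip.
- crest_middle (a point): Nominal highest point of the middle wheel, a point of the box: 101 mm above the table, at x = 0, y = 34 mm of the timer. The real rim is up to 6 mm higher or lower, differently for each wheel, and no reading shows it. Pressed down, the wheel springs: 3 N to start, then 3.5 N per mm, hard stop after 5.5 mm. 8 to 12 N is a good press for rolling it; over 20 N cracks it.
- wheel_middle (a joint): Turn of the middle wheel, rad: k white pips (0 to 7, on eight equal faces of its rim) are on top, between two black ticks, at k x 0.7854. Grows as the top of the rim rolls along the timer's +x, 1 rad per 30 mm of rim. Stops at -0.3 and 5.8. No clicks: stiff (3 N along the rim), stays where left. Nothing to hook: press down on the rim and drag it, as a thumb does; it can slip.
- crest_right (a point): Nominal highest point of the right wheel, a point of the box: 101 mm above the table, at x = 0, y = -10 mm of the timer. The real rim is up to 6 mm higher or lower, differently for each wheel, and no reading shows it. Pressed down, the wheel springs: 3 N to start, then 3.5 N per mm, hard stop after 5.5 mm. 8 to 12 N is a good press for rolling it; over 20 N cracks it.
- wheel_right (a joint): Turn of the right wheel, rad: k white pips (0 to 7, on eight equal faces of its rim) are on top, between two black ticks, at k x 0.7854. Grows as the top of the rim rolls along the timer's +x, 1 rad per 30 mm of rim. Stops at -0.3 and 5.8. No clicks: stiff (3 N along the rim), stays where left. Nothing to hook: press down on the rim and drag it, as a thumb does; it can slip.
- load_key (a joint): Travel of the load key, m: 0 up, 0.006 fully down; spring return, 5 N fully down. It counts as pressed beyond 0.004.
- load_key_top (a point): Centre of the top of the load key, a grey round push button of 26 mm diameter moving straight down, at x = 0, y = -90 mm of the timer.
- puck_center (a point): Bystander: brass weight, cylinder of 28 mm diameter, 22 mm high, standing on the timer's top 70 mm behind the wheels (+x of the timer), centre point. Stays put.
- dish: Bystander: white dish 70 mm across, 30 mm high; origin under its centre.
- beaker: Bystander: clear beaker 66 mm across, 85 mm high; origin under its centre.
- sprayer: Bystander: white pump sprayer, 94 mm across, 250 mm high, its nozzle to one side; origin under its centre.
- scraper: Bystander: scraper 200 mm long lying on the table.
- jar: Bystander: clear jar with a steel cap, 64 mm across, 90 mm high; origin under its centre.

How it is judged:
On the way, in this order (a step that is already met when the one before it is completed fails the run):
1. all three wheels show the code 3, 2, 5 on top, with the load key up (value of joint wheel_left between 2.206 and 2.506 rad and value of joint wheel_middle between 1.421 and 1.721 rad and value of joint wheel_right between 3.777 and 4.077 rad and value of joint load_key below 0.002 m), for 0.2 s.
2. the load key is pressed down with the code set (value of joint wheel_left between 2.206 and 2.506 rad and value of joint wheel_middle between 1.421 and 1.721 rad and value of joint wheel_right between 3.777 and 4.077 rad and value of joint load_key above 0.004 m), for 0.05 s.
At the end, for the whole second after the job is handed in: The wheels show 3, 2 and 5 pips on top from left to right, each within 0.15 rad (about 9 degrees) of square, and the load key, pressed beyond 4 mm after the code was set, is up again (all of step 1); the robot touches nothing.
It fails at once if a thumbwheel is pressed with more than 20 N (contact force between any of wheel_left, wheel_middle, wheel_right and anything else above 20 N).
It fails at once if a bystander is moved by more than 20 mm (distance of any of puck_center, dish, beaker, sprayer, scraper, jar from where it was at the start of the episode above 0.02 m).
It also fails if it takes over 51 s, if anything falls off the work surface, if the arm or the gripper's body presses on something with over 40 N, if the wrist force passes 120 N, or if a joint passes its speed limit or range.

## Working session

There is one attempt and no reset: what is moved stays moved. The work goes in short steps, each a Python script; the robot and the scene stay as the last script left them, time stands still between calls to the robot, and variables do not carry over. Pictures are saved under pics/ and viewed, and the job is handed in when it is done.

```bash
mkdir -p pics
python3 - <<'E'
from cell import *
import cv2,numpy as np
for n in("top","side"):
    p,d=read_camera(n); np.savez(f"pics/{n}0.npz",p=p,d=d)
    cv2.imwrite(f"pics/{n}0.png",p[:,:,::-1]); print(n,camera_model(n))
print(get_time(),get_position(),get_orientation(),get_contact_force(),get_finger_gap())
E
```

```text
top {'fovy': 55.95395803241963, 'cx': 250.54047877741155, 'cy': 190.88508860152206, 'position': array([0.42364609, 0.00329946, 0.97621635]), 'rotation': array([ 0.71734809, -0.69569904,  0.0266303 , -0.0265593 ])}
side {'fovy': 43.370687318529846, 'cx': 252.9555225355384, 'cy': 183.84796012413582, 'position': array([-0.13876835, -0.87970202,  1.16135542]), 'rotation': array([ 0.87962742, -0.28301828,  0.11989614, -0.36301676])}
0.1 [0.24878652 0.54575269 0.30320849] [ 0.69137859 -0.15028783  0.14991313 -0.690605  ] [0.77767539 0.18669674 0.27862465] 0.08543446980103991
```

View pics/top0.png

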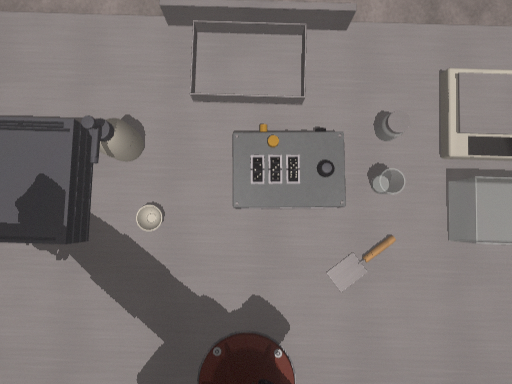

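View pics/side0.png

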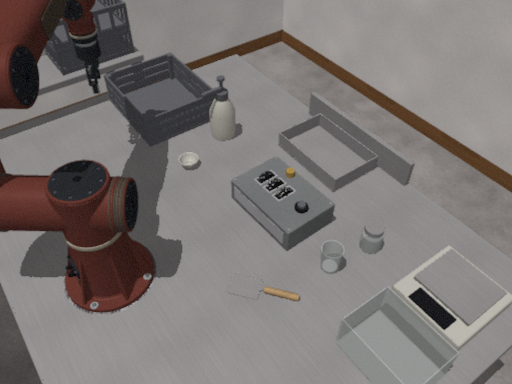

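The top view shows the timer at about (233–345, 130–208), with the wheels at (257, 274, 293; 169), the key at (326, 168) and the puck at (273, 141). Next I'll zoom in and measure.

```bash
cat > h.py <<'E'
from cell import *
import cv2,numpy as np
from scipy.spatial.transform import Rotation as R
def ray(n,px):
    c=camera_model(n); f=192/np.tan(np.radians(c["fovy"]/2))
    px=np.atleast_2d(px).astype(float)
    d=np.c_[(px[:,0]-c["cx"])/f,(px[:,1]-c["cy"])/f,np.ones(len(px))]
    return np.array(c["position"]),R.from_quat(c["rotation"]).apply(d)
def onplane(n,px,z):
    o,d=ray(n,px); return o+d*((z-o[2])/d[:,2])[:,None]
def proj(n,P):
    c=camera_model(n); f=192/np.tan(np.radians(c["fovy"]/2))
    q=R.from_quat(c["rotation"]).inv().apply(np.atleast_2d(P)-c["position"])
    return np.c_[q[:,0]/q[:,2]*f+c["cx"],q[:,1]/q[:,2]*f+c["cy"]]
E
python3 - <<'E'
from h import *
D=np.load("pics/top0.npz");p,d=D["p"],D["d"]
r=camera_model("top")
# height map
v,u=np.mgrid[0:384,0:512]
o,dr=ray("top",np.c_[u.ravel(),v.ravel()])
P=(o+dr*d.ravel()[:,None]).reshape(384,512,3)
z=P[:,:,2]
m=((z>.06)&(z<.092)).astype(np.uint8);m[:, :215]=0;m[:,365:]=0;m[:115]=0;m[225:]=0
m=cv2.morphologyEx(m,cv2.MORPH_CLOSE,np.ones((15,15)))
m=cv2.morphologyEx(m,cv2.MORPH_OPEN,np.ones((11,11)))
c=max(cv2.findContours(m,0,2)[0],key=cv2.contourArea)
print(np.median(z[150:160,300:340]),cv2.minAreaRect(c))
q=onplane("top",c[:,0,:],.085)
rect=cv2.minAreaRect((q[:,:2]*1000).astype(np.float32));print(rect)
h=p[100:220,220:360]; a=cv2.resize(h,None,fx=5,fy=5,interpolation=cv2.INTER_CUBIC)
cv2.imwrite("pics/topz.png",a[:,:,::-1])
s=np.load("pics/side0.npz")["p"][160:215,245:315]; cv2.imwrite("pics/sidez.png",cv2.resize(s,None,fx=10,fy=10,interpolation=cv2.INTER_CUBIC)[:,:,::-1])
for n,px in dict(key=(326,168),wl=(257.5,169.5),wm=(275,169.5),wr=(293,169.5),puck=(273,141)).items(): print(n,onplane("top",px,.1),z[int(px[1])-3:int(px[1])+4,int(px[0])-1:int(px[0])+2].round(4).max(1))
E
```

```text
0.08521131341438642 ((289.0, 169.0), (76.0, 112.0), 90.0)
((548.7401733398438, -88.96633911132812), (190.5614776611328, 277.0045166015625), 1.9617615938186646)
key [[ 0.55139574 -0.17834904  0.1       ]] [0.1081 0.1108 0.1092 0.1084 0.1072 0.1079 0.108 ]
wl [[ 0.5425576  -0.01116214  0.1       ]] [0.1047 0.1042 0.1044 0.1043 0.1043 0.1036 0.1032]
wm [[ 0.54387209 -0.05388057  0.1       ]] [0.1087 0.1077 0.1063 0.1045 0.1074 0.1058 0.1057]
wr [[ 0.5452243  -0.09782497  0.1       ]] [0.1034 0.1011 0.1025 0.1023 0.1027 0.1011 0.0995]
puck [[ 0.61423084 -0.04717008  0.1       ]] [0.1069 0.1064 0.1095 0.1065 0.1078 0.1093 0.1073]
```

```bash
sleep 1
```

```text
(no output)
```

View pics/topz.png

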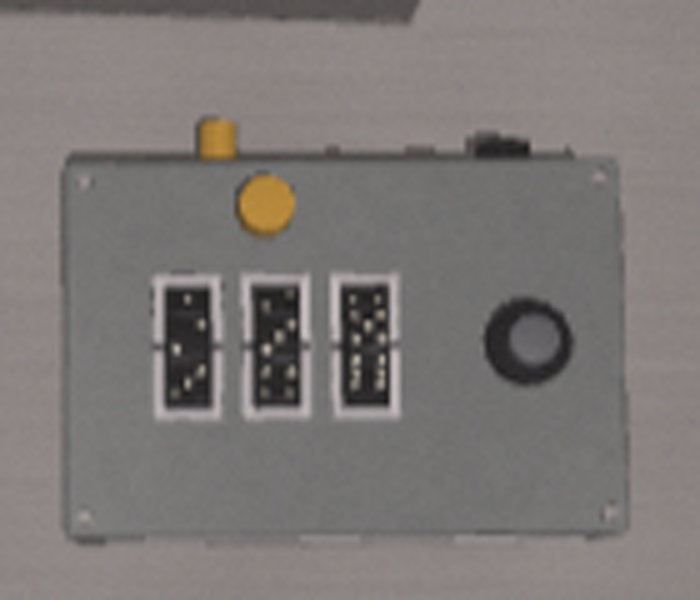

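View pics/sidez.png

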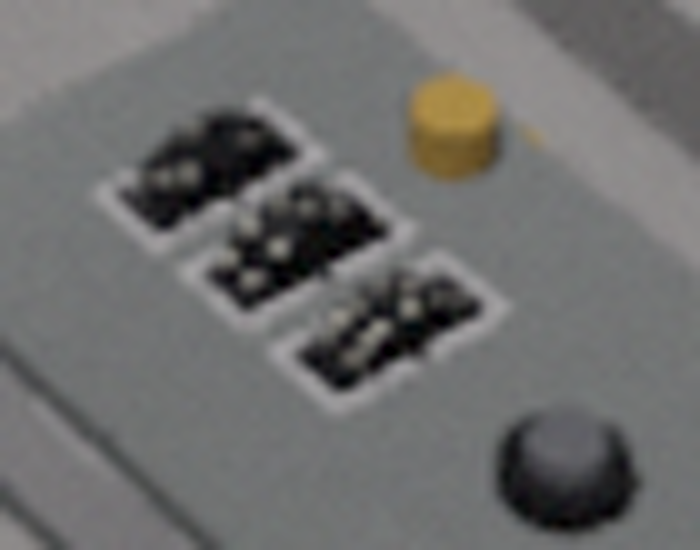

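Reading the pips in the crop, far to near:
- **Left:** faces 1/2/3, so about 2 is on top and it needs to roll forward.
- **Middle:** faces 2/3/4, so about 3 is on top and it needs to roll back.
- **Right:** faces 5/6, so just past 5 and it needs a small roll back.

The timer's yaw is about +1.9°. I'll refine the angles by casting pip centroids onto the cylinders.

```bash
cat >> h.py <<'E'
C=np.array([0.5487,-0.0890]); YAW=np.radians(1.9)
def w(x,y,z): c,s=np.cos(YAW),np.sin(YAW); return np.array([C[0]+c*x-s*y,C[1]+s*x+c*y,z])
WY=[.078,.034,-.010]
def pips(n,p,crest=(.101,.101,.101),tag=None):
    """pip centroids -> (timer y rel. wheel, angle fwd of crest) per wheel"""
    K=8; g=cv2.cvtColor(p,cv2.COLOR_RGB2GRAY); out=[]
    big=cv2.resize(g,None,fx=K,fy=K,interpolation=cv2.INTER_CUBIC)
    axx=w(1,0,0)[:2]-C; axy=w(0,1,0)[:2]-C
    for i,wy in enumerate(WY):
        q=[w(a,wy+b,crest[i]-.030+np.sqrt(.03**2-a*a)) for a in np.linspace(-.0235,.0235,9) for b in(-.0095,.0095)]
        poly=cv2.convexHull(((proj(n,q)+.5)*K-.5).astype(np.float32)).astype(np.int32)
        m=np.zeros_like(big);cv2.fillPoly(m,[poly],1)
        t=cv2.dilate(big,np.ones((13,13)))
        pk=(big==t)&(m>0)&(big>75)
        k,l,st,ce=cv2.connectedComponentsWithStats(pk.astype(np.uint8))
        r=[]
        for c in ce[1:]:
            o,d=ray(n,(c+.5)/K-.5); d=d[0]
            # timer-frame 2D x,z
            ox=(o[:2]-C)@axx; oy=(o[:2]-C)@axy; dx=d[:2]@axx; dy=d[:2]@axy
            oz=o[2]-(crest[i]-.03); A=dx*dx+d[2]**2;B=ox*dx+oz*d[2];cc=ox*ox+oz*oz-.0009
            D=B*B-A*cc
            if D<0: continue
            tt=(-B-np.sqrt(D))/A
            r.append((round((oy+tt*dy-wy)*1000,1),round(float(np.arctan2(ox+tt*dx,oz+tt*d[2])),3),int(big[int(round(c[1])),int(round(c[0]))])))
        out.append(sorted(r,key=lambda a:-a[1]))
    return out
E
python3 - <<'E'
from h import *
print(proj("top",[w(0,-.09,.1),w(0,.078,.101),w(.07,0,.107)]))
for n in("top","side"):
    p=np.load(f"pics/{n}0.npz")["p"]
    for r in pips(n,p): print(n,r)
print(R.from_quat(get_orientation()).as_matrix().round(3))
E
python3 - <<'E'
from h import *
for n,(a,b,c,d) in dict(top=(245,305,150,190),side=(250,300,165,205)).items():
    p=np.load(f"pics/{n}0.npz")["p"][c:d,a:b]
    cv2.imwrite(f"pics/{n}zz.png",cv2.resize(p,None,fx=13,fy=13,interpolation=cv2.INTER_CUBIC)[:,:,::-1])
E
```

```text
[[326.2478615  167.89050478]
 [257.50200157 167.99730186]
 [289.42561414 139.09024831]]
top [(np.float64(0.8), 0.894, 133), (np.float64(-6.0), 0.314, 150), (np.float64(6.3), -0.107, 183), (np.float64(-6.0), -0.448, 151), (np.float64(1.0), -0.698, 157), (np.float64(7.0), -0.896, 96)]
top [(np.float64(5.9), 0.706, 108), (np.float64(-6.1), 0.31, 152), (np.float64(0.7), 0.1, 147), (np.float64(6.3), -0.11, 184), (np.float64(6.2), -0.456, 134), (np.float64(-6.0), -0.479, 149)]
top [(np.float64(7.1), 0.871, 123), (np.float64(-5.3), 0.869, 121), (np.float64(-6.0), 0.498, 144), (np.float64(7.5), 0.493, 116), (np.float64(1.0), 0.296, 163), (np.float64(6.4), 0.06, 165), (np.float64(-6.0), 0.059, 164), (np.float64(6.4), -0.282, 180), (np.float64(-5.8), -0.283, 176), (np.float64(-6.1), -0.51, 158), (np.float64(6.1), -0.515, 157), (np.float64(-6.1), -0.689, 154), (np.float64(6.9), -0.699, 128)]
side [(np.float64(-3.9), -0.473, 104), (np.float64(1.9), -0.683, 102)]
side [(np.float64(1.8), 0.527, 93), (np.float64(3.7), 0.133, 97), (np.float64(-3.3), -0.438, 138), (np.float64(-2.4), -0.874, 123)]
side [(np.float64(-5.6), 0.031, 132), (np.float64(-5.5), -0.371, 143), (np.float64(7.7), -0.557, 143), (np.float64(-6.2), -0.734, 100)]
[[ 0.91  -0.001  0.415]
 [-0.415 -0.001  0.91 ]
 [-0.    -1.    -0.001]]
```

View pics/topzz.png

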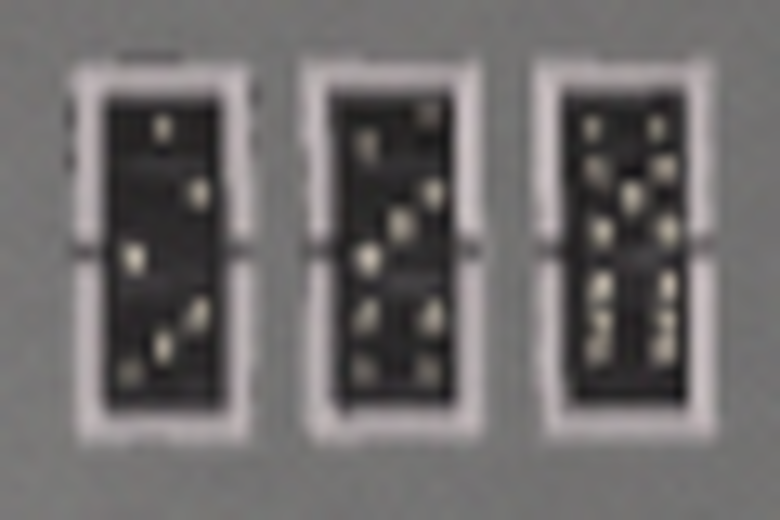

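Measured angles, from several faces that agree:

| Wheel | Now (rad) | Target (rad) | Roll (rad) | Rim travel (mm) |
|---|---|---|---|---|
| Left | 1.675 | 2.356 | +0.68 | +20.4 |
| Middle | 2.456 | 1.571 | −0.885 | −26.6 |
| Right | 4.21 | 3.927 | −0.285 | −8.5 |

The arm will rise first to clear the sprayer.

```bash
cat >> h.py <<'E'
yv=np.r_[w(0,1,0)[:2]-C,0]
Q=R.from_matrix(np.c_[np.cross([0,0,-1],yv),[0,0,-1],yv]).as_quat()
TIP=.073
def fz(k=4): return np.mean([get_contact_force() for _ in range(k)],0)
E
python3 - <<'E'
from h import *
print(onplane("top",(122,138),.12)[0],proj("top",w(0,.034,.085)))
try: move_l([.249,.546,.42],rate=.3)
except PlanningError as e: print(e)
gripper_to(0.0,20)
print(get_time(),get_position(),get_finger_gap())
t=w(0,-.010,.32)
move_ptp(t,Q); print(get_time(),get_position(),get_joints())
E
```

```text
[0.60598952 0.31657312 0.12      ] [[275.08093955 168.84593233]]
1.4 [0.24901388 0.54598652 0.42002888] 0.00022829587600119402
3.9417 [ 0.54918961 -0.09838442  0.32016438] [-4.11746863e-01 -2.05567333e-02 -1.03824976e-03  1.59008549e+00
  1.29439988e-04 -4.45708080e-01]
```

```bash
cat >> h.py <<'E'
def stroke(wy,x0,x1,press=10.,zhi=.112,up=.02,step=.005,v=.03):
    """press on wheel at timer y=wy, drag tip from x0 to x1 (m)"""
    move_l(w(x0,wy,zhi+TIP),Q,rate=.12)
    b=fz()
    hit=move_l(w(x0,wy,.094+TIP),rate=.012,threshold=3.5)
    f=fz()-b; z=get_position()[2]; print("hit",hit,"tip z",round(z-TIP,4),"f",f.round(2))
    if not hit: move_l(w(x0,wy,zhi+TIP)); return None
    for _ in range(3):
        e=press-f[2]
        if abs(e)<1: break
        z-=np.clip(e/3.5e3,-.001,.001); move_l(w(x0,wy,z),rate=.02); f=fz()-b
    print("press",f.round(2),"tip z",round(z-TIP,4))
    n=max(1,int(np.ceil(abs(x1-x0)/step)))
    for x in np.linspace(x0,x1,n+1)[1:]:
        move_l(w(x,wy,z),rate=v); f=fz()-b
        print(" x %.1f"%(x*1e3),f.round(1),(get_position()-w(x,wy,z)).round(4)[[0,2]])
        z-=np.clip((press-f[2])/3.5e3,-.0005,.0005) if abs(press-f[2])>1 else 0
    move_l(w(x1,wy,z+up),rate=.1)
    return z-TIP
E
python3 - <<'E'
from h import *
print(stroke(-.010,.00425,-.00425)); print(get_time())
E
```

```text
hit True tip z 0.0991 f [-0.31  0.79  5.33]
press [-4.1   1.75  9.23] tip z 0.0965
 x 0.0 [0.7 2.3 8.5] [0.001  0.0016]
 x -4.2 [1.5 2.8 8.7] [0.0011 0.0017]
0.09573516117227372
7.925
```

Run:
```python
from h import *
print(stroke(.034,.009,-.009,press=10.5,v=.04)); print(get_time())
print(stroke(.078,-.010,.010,press=10.5,v=.04)); print(get_time())
move_l(w(-.12,.078,.28),rate=.3)
p,d=read_camera("top");np.savez("pics/top1.npz",p=p,d=d)
cv2.imwrite("pics/top1.png",p[:,:,::-1])
cv2.imwrite("pics/top1z.png",cv2.resize(p[150:190,245:305],None,fx=13,fy=13,interpolation=cv2.INTER_CUBIC)[:,:,::-1])
for r in pips("top",p): print([tuple(map(float,a)) for a in r])
print(get_time())
```

```text
hit True tip z 0.1039 f [-1.51  0.62  4.65]
press [-2.98  2.12  9.99] tip z 0.1012
 x 4.5 [0.5 2.1 7.9] [0.001  0.0016]
 x 0.0 [ 0.7  2.4 10.3] [0.0011 0.0019]
 x -4.5 [-0.4  1.7 10.2] [0.0012 0.0019]
 x -9.0 [0.4 1.7 9.7] [0.0012 0.0019]
0.10069435220334207
11.4083
hit True tip z 0.1014 f [-0.71  0.45  6.01]
press [-4.37 -0.04  9.66] tip z 0.099
 x -5.0 [-3.4  1.2 10. ] [0.0007 0.0013]
 x 0.0 [-1.1  2.   9.4] [0.0007 0.0013]
 x 5.0 [-1.5  0.1 10. ] [0.0007 0.0014]
 x 10.0 [-1.1  2.  10.2] [0.0008 0.0013]
0.09869594649836706
15.05
[]
[]
[(-4.9, 0.62, 159.0), (7.2, 0.617, 159.0), (7.5, 0.32, 78.0), (-6.0, 0.223, 177.0)]
15.775
```

View pics/top1z.png

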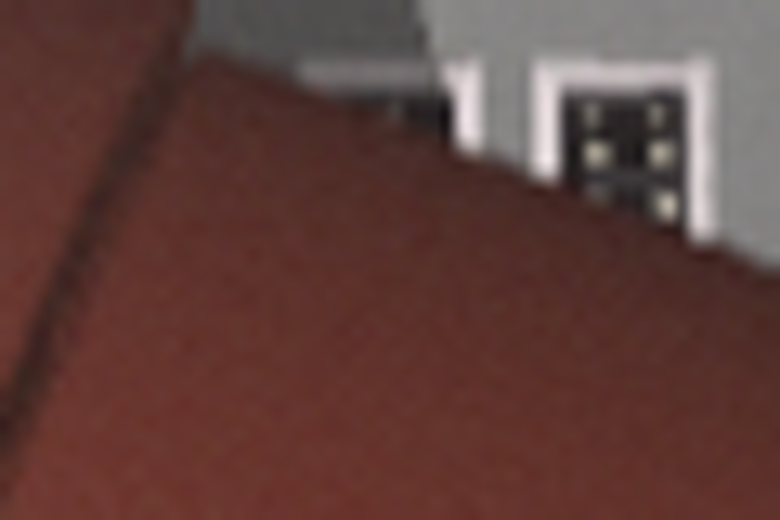

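The arm covers the wheels, so I'll swing it aside to look.

```bash
cat >> h.py <<'E'
LOOK=[.42,-.27,.26]
def look(tag):
    p,d=read_camera("top");np.savez(f"pics/{tag}.npz",p=p,d=d)
    cv2.imwrite(f"pics/{tag}.png",cv2.resize(p[150:190,245:305],None,fx=13,fy=13,interpolation=cv2.INTER_CUBIC)[:,:,::-1])
    for r in pips("top",p,(.1047,.1075,.1015)): print([tuple(map(float,a)) for a in r])
E
sed -i 's/crest=(.101,.101,.101)/crest=(.102,.105,.100)/; s/,(.1047,.1075,.1015))/)/' h.py
python3 - <<'E'
from h import *
move_ptp(LOOK,Q); look("top2"); print(get_time())
E
```

```text
[(6.4, 0.609, 159.0), (-6.0, 0.226, 179.0), (0.9, 0.031, 211.0), (6.3, -0.192, 216.0), (-5.3, -0.337, 76.0), (-1.2, -0.349, 76.0), (-6.0, -0.54, 171.0), (6.7, -0.55, 158.0)]
[(-6.0, 0.509, 177.0), (6.6, 0.112, 191.0), (-5.6, -0.286, 212.0), (1.0, -0.469, 180.0), (6.6, -0.678, 136.0)]
[(-5.2, 0.627, 159.0), (7.0, 0.621, 157.0), (6.3, 0.23, 180.0), (-6.1, 0.229, 177.0), (0.8, 0.054, 196.0), (-5.9, -0.181, 213.0), (6.3, -0.185, 214.0), (6.3, -0.527, 191.0), (-6.0, -0.528, 189.0), (7.2, -0.872, 103.0)]
16.825
```

View pics/top2.png

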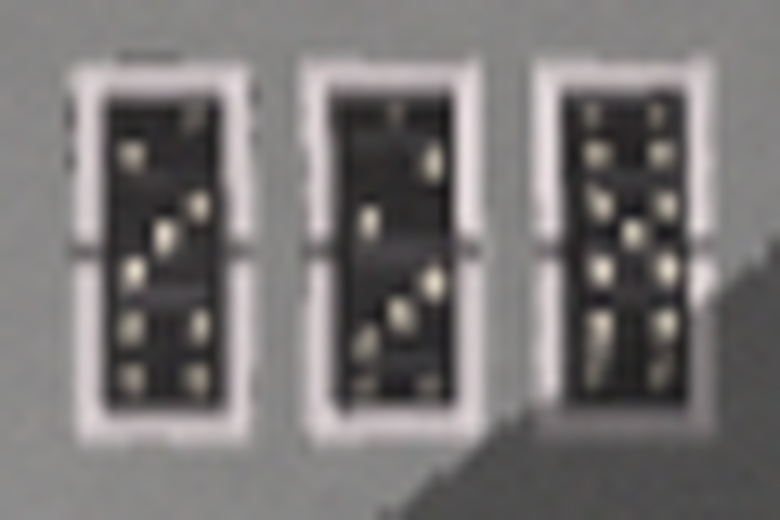

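Left shows 3 (offset +0.02 rad) and right shows 5 (+0.03 rad). Middle's 2 is still 0.31 rad forward, so it needs one more stroke of about 9.6 mm.

Run:
```python
from h import *
move_ptp(w(.0048,.034,.21),Q)
print(stroke(.034,.0048,-.0048,press=10.,up=.04)); print(get_time())
move_l(w(0,.034,.26),rate=.3)
move_ptp(LOOK,Q); look("top3"); print(get_time())
```

```text
hit True tip z 0.1039 f [-0.93 -0.05  4.99]
press [-3.17  0.26  9.34] tip z 0.1017
 x 0.0 [0.9 1.5 7.9] [0.001  0.0015]
 x -4.8 [-0.2  1.3  9.6] [0.0011 0.0017]
0.1011896987094056
20.9167
[(6.6, 0.609, 160.0), (-6.0, 0.22, 181.0), (1.1, 0.031, 211.0), (6.3, -0.192, 217.0), (-6.0, -0.535, 171.0), (6.6, -0.545, 158.0)]
[(0.7, 0.829, 136.0), (-5.7, 0.228, 192.0), (6.6, -0.199, 220.0), (-6.1, -0.557, 190.0), (0.7, -0.733, 160.0)]
[(-5.1, 0.623, 157.0), (7.0, 0.614, 160.0), (6.4, 0.235, 178.0), (-6.1, 0.223, 177.0), (0.8, 0.054, 193.0), (-5.9, -0.181, 215.0), (6.3, -0.185, 213.0), (-6.0, -0.528, 185.0), (6.2, -0.531, 189.0)]
22.25
```

View pics/top3.png

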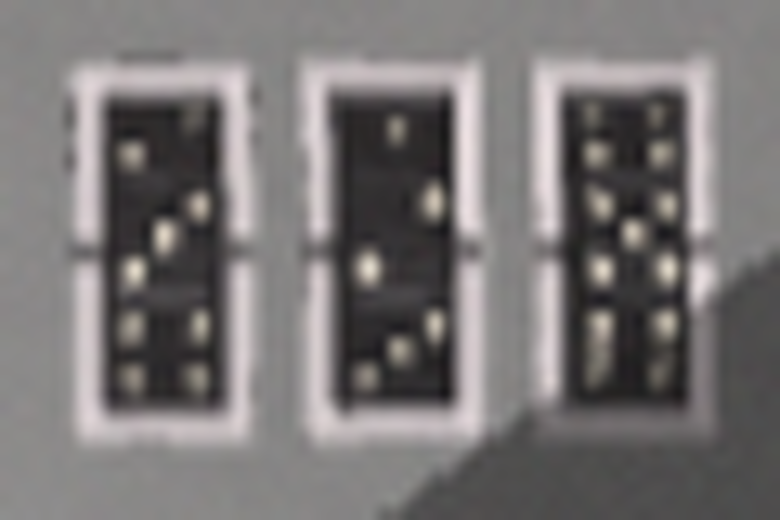

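All three are square: 3, 2 and 5 sit about 0.02–0.05 rad forward of the crest, against a tolerance of 0.15. Next is the load key.

Run:
```python
from h import *
move_ptp(w(0,-.09,.21),Q)
move_l(w(0,-.09,.122+TIP),rate=.15); b=fz()
h=move_l(w(0,-.09,.085+TIP),rate=.015,threshold=2); print(h,get_position()[2]-TIP,(fz()-b).round(1))
h=move_l(w(0,-.09,.083+TIP),rate=.012,threshold=10); print(h,get_position()[2]-TIP,(fz()-b).round(1))
wait(.3); print(get_position()[2]-TIP,(fz()-b).round(1))
move_l(w(0,-.09,.19),rate=.1); move_l(w(0,-.09,.30),rate=.25)
move_ptp(LOOK,Q); look("top4"); print(get_time(),(fz()-b).round(1))
p,d=read_camera("top");cv2.imwrite("pics/top4f.png",p[:,:,::-1])
p,d=read_camera("side");cv2.imwrite("pics/side4.png",p[:,:,::-1])
```

```text
True 0.1041294237891648 [0.6 0.8 2.9]
True 0.10068897937911843 [-1.3  1.   4.5]
0.10068748409093477 [-1.5  1.1  7.2]
[(6.4, 0.609, 161.0), (-6.0, 0.226, 179.0), (0.9, 0.031, 210.0), (6.3, -0.192, 215.0), (-6.0, -0.54, 173.0), (6.7, -0.547, 158.0)]
[(0.7, 0.836, 136.0), (-5.7, 0.223, 193.0), (6.6, -0.199, 219.0), (-6.0, -0.554, 188.0), (0.7, -0.733, 161.0)]
[(7.1, 0.629, 160.0), (-5.1, 0.623, 158.0), (6.4, 0.235, 180.0), (-6.1, 0.223, 178.0), (0.8, 0.054, 196.0), (-5.9, -0.181, 214.0), (6.3, -0.185, 212.0), (6.3, -0.527, 192.0), (-6.0, -0.528, 186.0)]
27.125 [-0.4  0.7  0.4]
```

View pics/side4.png

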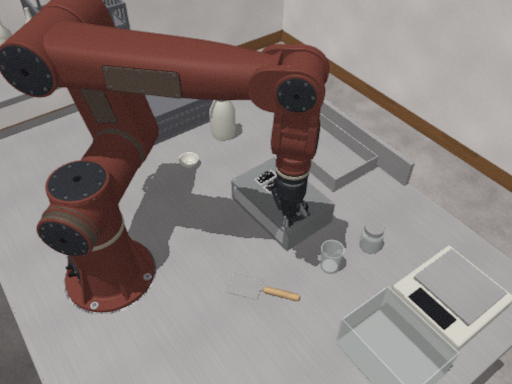

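View pics/top4f.png

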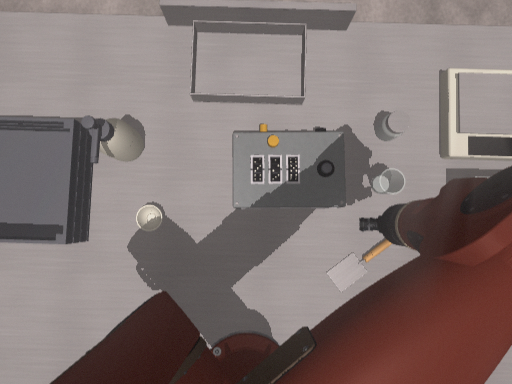

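The press probably bottomed: it read 7.2 N against 5 N for fully down, with about 6.5 mm of travel. The margin is thin and there are 23 s left, so I'll press again more firmly. A second press does no harm.

Run:
```python
from h import *
move_ptp(w(0,-.09,.21),Q)
move_l(w(0,-.09,.114+TIP),rate=.15); b=fz(); z=.1007+TIP
move_l(w(0,-.09,z),rate=.03)
for i in range(6):
    f=(fz()-b)[2]; print(round(z-TIP,4),get_position()[2]-TIP,round(f,1))
    if f>14: break
    z-=.0008; move_l(w(0,-.09,z),rate=.02)
wait(.2)
move_l(w(0,-.09,.19),rate=.1); move_l(w(0,-.09,.30),rate=.25)
move_ptp(LOOK,Q); look("top5"); print(get_time(),(fz()-b).round(1))
p,d=read_camera("top");cv2.imwrite("pics/top5f.png",cv2.resize(p[110:220,215:420],None,fx=3.8,fy=3.8)[:,:,::-1])
o,r=ray("top",(326,168)); print([float((o+r[0]*d[v,u])[2]) for v,u in((167,325),(168,326),(169,327))])
```

```text
0.1007 0.10140887867084676 4.5
0.0999 0.10064129961268088 6.1
0.0991 0.10055414449312981 12.2
0.0983 0.10048070782903139 16.6
[(6.4, 0.609, 162.0), (-6.0, 0.226, 179.0), (0.9, 0.036, 210.0), (6.3, -0.192, 216.0), (1.4, -0.347, 78.0), (-6.0, -0.54, 173.0), (6.6, -0.55, 157.0)]
[(0.7, 0.836, 135.0), (-5.7, 0.223, 190.0), (6.6, -0.199, 220.0), (-0.1, -0.358, 76.0), (-6.1, -0.557, 188.0), (0.7, -0.733, 160.0)]
[(7.2, 0.621, 158.0), (-5.1, 0.62, 156.0), (6.3, 0.235, 179.0), (-6.1, 0.229, 178.0), (0.8, 0.054, 196.0), (-5.9, -0.181, 213.0), (6.4, -0.184, 213.0), (-5.9, -0.522, 185.0), (6.3, -0.527, 192.0), (6.0, -0.769, 125.0)]
31.45 [-0.2 -0.2  0.6]
[0.10687719027278564, 0.1056173398184228, 0.10790776734132579]
```

View pics/top5f.png

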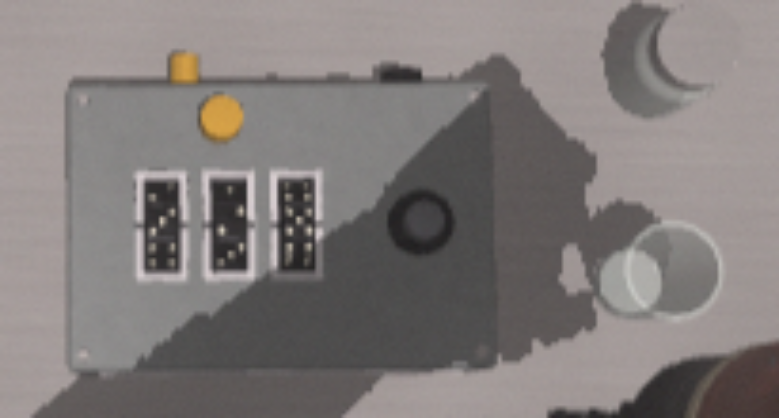

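The tip stopped against a hard stop (16.6 N with no further travel), and the key is back up at about 107 mm. The wheels read 3, 2, 5 and the bystanders in view haven't moved, so I'm handing in.

Run:
```python
from cell import *
sign_off(); print(get_time())
```

```text
the job is handed in; nothing more can be done
the job is handed in; nothing more can be done
```

The timer is set to 3, 2, 5 with the load key pressed and released. I handed the job in at about 31.5 s of the 51 s allowed.

- **Wheels:** I pressed with closed fingertips at about 8–10 N; the highest reading was 10.3 N. In the last picture 3, 2 and 5 pips are on top, each about 0.01–0.05 rad from square against the 0.15 allowed. The middle wheel needed a second stroke.
- **Load key:** I pressed it twice, because the first press read only 7.2 N and I wasn't sure it had bottomed. The second reached the hard stop at 16.6 N. Depth readings then put the key's top at about 106–108 mm, in line with the 107–111 mm read before pressing, so it is up again.
- **Surroundings:** the bystanders looked unmoved in the pictures, though I didn't measure their positions. At hand-in the arm was clear of everything, with about 0.6 N on the tool.

No check failed. The sideways force readings during the drags were noisy and didn't clearly show the 3 N rim drag, so I judged how far the wheels rolled from the pictures alone.

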